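# Swing the reading lamp over the open book and switch it on

## Task

Push the reading lamp's arm sideways with a fingertip, without pinching it between the fingers, until the shade is over the middle of the open picture book; then press the white switch on top of the lamp's post fully down and let it go. Leave the lamp's foot where it stands, press the switch only when the shade is over the book, and do not disturb the other things on the table.

Things in the scene. Friction and masses are not known exactly. Their poses are not given: they have to be found in the camera images.
- lamp: the reading lamp: a dark round foot (120 mm wide, 22 mm high) with a thin upright brass post; it stands loose on the table and weighs about 2 kg. Origin: on the post's axis, at the table top. Its arm swings level about the post. Its -x axis is the arm's direction when lamp_arm reads 0 (roughly towards the robot).
- lamp_arm (a joint): swing of the arm about the upright post, rad, anticlockwise seen from above positive, 0 = along the lamp's -x axis, stops at -1.7 and 1.7. It starts somewhere between the book and the magazines. The pivot is slightly stiff (about 0.1 N m): it moves at about 1 N on the rods and stays where it is left.
- rod_left: the arm is two parallel brass rods side by side, 8 mm wide, 14 mm high, 7 mm apart, together 23 mm wide, at heights 193 to 207 mm, bare from 20 mm to 190 mm out from the post's axis. This is the one on the lamp's +y side at joint 0; its origin lies on the post's axis at the table top
- rod_right: the other rod (on the lamp's -y side at joint 0); same origin
- lamp_head (a point): middle of the underside of the dark conical lamp shade at the arm's end, 240 mm out from the post's axis, 168 mm above the table; shade 96 mm wide, its top (with cap) 219 mm above the table
- switch (a joint): the lamp's push switch: round white button (26 mm wide) on top of the post; m pressed, 0 = out, 0.006 = fully down; springs back. Fully down takes about 5 N.
- switch_top (a point): middle of the white button's top face (about 242 mm above the table, on the post's axis); it is pressed straight down
- book_middle (a point): top of the fold in the middle of the open picture book (red cover, two white pages with coloured pictures), 134 x 194 mm, 14 mm thick, fixed on the table to the left or to the right of the arm, 210 to 270 mm from the post's axis
- magazines: two closed magazines (grey and blue), 134 x 194 mm, 12 mm thick, fixed on the other side of the arm; not the goal. Origin under the centre
- mug: blue mug, 72 mm wide without its handle, 88 mm high, standing below the lamp arm; origin under its centre; leave it alone
- tin: plain metal can, 48 mm wide, 50 mm high, in front of the mug; origin under its centre; leave it alone
- remote: black remote control, 170 x 44 x 18 mm, lying on a round wooden coaster at the right; origin under its centre; leave it alone
- candle: amber candle jar with a wooden lid, 70 mm wide, 80 mm high, beside the lamp; origin under its centre; leave it alone
- bowl: white bowl, 100 mm wide, 45 mm high, beside the lamp; origin under its centre; leave it alone
- glasses_case: grey spectacle case, 60 x 155 x 40 mm, at the left; origin under its centre; leave it alone
Mind the look-alikes: they are no part of the job. Leave any brown look-alike of the part that bears book_middle alone.

How it is judged:
By the outcome, as a careful person would: the job done as asked, in the order asked, and still so for the second after the job is handed in, with the robot touching nothing.
It also fails if it takes over 51 s, if anything falls off the work surface, if the arm or the gripper's body presses on something with over 40 N, if the wrist force passes 120 N, or if a joint passes its speed limit or range.

## Robot

A 7-joint arm with a two-finger parallel gripper is mounted at the origin on the work surface. World frame = base frame: x ahead of the robot, y to its left, z up, the work surface at z = 0. Lengths are in m, angles in rad, forces in N, time in s.
With the tool pointing down it reaches from about 0.425 to 0.925 m from the base axis. Payload 6.8 kg.
Tool frame: the origin (TCP) lies at the very end of the fingers, on their centre line; the grasp point (between the pads) lies 19 mm behind it (tcp_to_grasp is the distance from the TCP to the grasp point, in m); z points along the fingers, y is the direction in which the jaws open and shut (so a half turn about z gives the same grasp; the last joint's range is limited). The gripper opens to 85 mm and grips with 20 to 120 N. Pads are 22 mm wide; open, the fingers measure 114 mm over their backs; the gripper's body (76 mm by 85 mm) begins 54 mm behind the grasp point. The pads swing forward as they close: fully open they stand 13 mm farther back than shut.
Start: joints at [1.066, 0.477, 0.022, 1.555, -0.011, 1.109, -0.083], TCP at [0.261, -0.623, 0.231] pointing down, gripper open.
Joint ranges: [-2.96, 2.96], [-0.34, 2.1], [-1.41, 1.46], [0.24, 2.44], [-1.37, 4.51], [0.17, 1.92], [-2.96, 2.96]. Speed limits (rad/s): [2.39, 2.39, 3.14, 3.14, 3.14, 3.14, 3.14].

## Interface

Orientations are given as a unit quaternion [w, x, y, z].
In Python, from station import * gives the robot as it stands.
- The arm moves only by the tool apply_moves, never from a script. Its argument "increments" is one flat list of numbers, 5 for each row, row after row: the finger opening in mm, from 0 to 85.4, then the shift along the tool's x, y, z in mm, then the turn about the tool's z in degrees. In form: [claw, tx, ty, tz, roll, claw, tx, ty, tz, roll, ...]. A call has 1 to 12 rows; each row shifts and turns the pose as measured when the row begins, along the tool's axes as they then stand; what a row does not reach is not made up. A row lasts 1/8 s, in which the tool goes at most 62.5 mm and 10.7 degrees, less where a joint would pass 70% of its speed; a pose out of reach is approached as far as the arm can. A call with a gripper value outside its range is refused whole. The fingers move at their own pace and stop on an object; "squeeze" is the grip in N (left out, the last holds). Time passes only in rows, so rows that do not move let the fingers close. It gives the time, the measured TCP pose, the force and the opening at its end, in the units of the state.
- get_obs(): the state, without advancing time (a new reading comes with each control period).
- read_camera(name): name is "scene" or "top"; returns (picture, depth): 420x560x3 uint8, blue, green, red; 420x560 float32, m along the optical axis (not along the pixel's ray), 0 where there is no reading.
- get_calibration(name): a dict with "mtx" (3x3 intrinsics, pixels), "camera_from_world" (4x4, takes a point from world to camera coordinates). Camera axes: x right, y down, z forward; pixel columns grow to the right and rows downward; lengths in m; the calibration is good to about 2 mm. A picture is of the moment at which its call begins. get_calibration takes no time and is no camera call.
- hand_in(): hands the job in, once; it reports no verdict.
Trained networks look in the newest picture that a camera, given by its name, has taken for a name from the list of things; names that differ only in an ending like _2 or _b are one class to them, and where a whole thing is asked for, a point or a joint stands for the part that bears it (a point fixed in the world has none). Each returns a list of dicts, best first, with "p" (0 to 1); they miss things now and then, are a little off and sometimes report something else, mostly with a low value. They report only what shows in the picture. A call takes as long as a camera call. They do not tell look-alikes from the thing itself.
- outline_of(camera, thing): "pixels" (420x560 bool, what is visible of it) and "extent" ([centre column, centre row, width, height] in pixels, round what is visible of it).
The state is a dict: "t": time; "q": joint angles; "joint_vel": joint speeds; "joint_torque": joint torques, N m; "eef_pos": TCP position; "tool_rot": TCP orientation; "contact_force": force on the tool from outside, world axes, zero at the start; "torque": the same for the moment, N m; "gripper_width": opening from 0.0 (shut) to 1.0 (fully open).
Only numpy, scipy, OpenCV 4.12 (cv2) and the standard library are available. Lean on these libraries where they do the work, as an engineer would, in place of code of your own. Each camera call takes 0.05 s, during which the arm holds its last target.

## Working session

There is one attempt and no reset: what is moved stays moved. The work goes in short steps, Python scripts to look and compute and a tool call to move; the robot and the scene stay as the last step left them, time stands still between calls to the robot, and variables do not carry over. Pictures are saved under pics/ and viewed, and the job is handed in when it is done.

Besides the shell and the picture viewer there is one more tool, called after "Emit:" as name(argument=value, ...) on one line, values as JSON. apply_moves: Moves the arm, as the interface text tells. Its arguments: {"type":"object","properties":{"increments":{"type":"array"},"squeeze":{"type":"number"}},"required":["increments"]}

```bash
mkdir -p pics; ls; python3 - <<'E'
from station import *
import cv2,numpy as np
for n in ("scene","top"):
    p,d=read_camera(n); cv2.imwrite(f"pics/{n}0.png",p); np.save(f"{n}_d0.npy",d)
    c=get_calibration(n); print(n,np.round(c["mtx"],1).tolist(),np.round(c["camera_from_world"],4).tolist())
o=get_obs(); print({k:np.round(v,3).tolist() for k,v in o.items()})
E
```

```text
pics
scene [[545.7, 0.0, 273.4], [0.0, 545.7, 210.5], [0.0, 0.0, 1.0]] [[-0.548, 0.8365, -0.0045, 0.3054], [0.5942, 0.3855, -0.7059, -0.2025], [-0.5888, -0.3895, -0.7083, 2.1122], [0.0, 0.0, 0.0, 1.0]]
top [[381.6, 0.0, 268.7], [0.0, 381.6, 213.8], [0.0, 0.0, 1.0]] [[-0.0198, -0.9997, 0.0151, 0.0021], [-0.9965, 0.0185, -0.0817, 0.5538], [0.0814, -0.0166, -0.9965, 1.3108], [0.0, 0.0, 0.0, 1.0]]
{'t': 0.1, 'q': [1.066, 0.478, 0.022, 1.556, -0.012, 1.109, -0.083], 'joint_vel': [0.0, -0.003, 0.001, -0.0, -0.001, -0.001, -0.001], 'joint_torque': [0.005, -59.776, 1.614, -28.195, 0.013, 0.005, 0.0], 'eef_pos': [0.261, -0.622, 0.23], 'tool_rot': [-0.001, 0.98, 0.197, -0.0], 'contact_force': [-0.327, -0.085, 0.078], 'torque': [0.058, -0.026, 0.021], 'gripper_width': 1.003}
```

View pics/scene0.png

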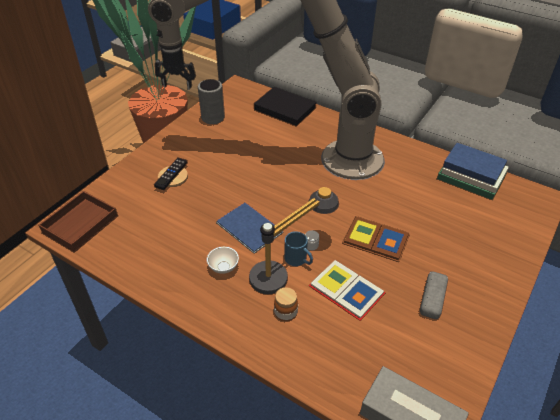

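View pics/top0.png

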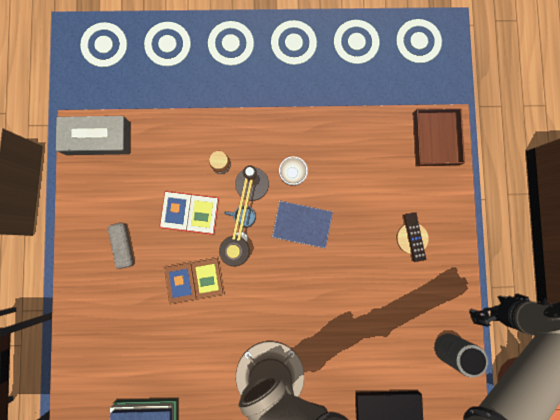

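```bash
cat > h.py <<'E'
from station import *
import cv2,numpy as np
def w(n,u,v,d):
    c=get_calibration(n);K=c["mtx"];T=np.linalg.inv(c["camera_from_world"])
    r=np.linalg.inv(K)@np.array([u,v,1.0]);return (T@np.append(r*d,1))[:3]
def atz(n,u,v,z):
    a=w(n,u,v,0.0);b=w(n,u,v,1.0);s=(z-a[2])/(b-a)[2];return a+s*(b-a)
def proj(n,p):
    c=get_calibration(n);q=c["mtx"]@(c["camera_from_world"]@np.append(p,1))[:3];return q[:2]/q[2]
E
python3 - <<'E'
from h import *
H={"lamp":0.02,"switch_top":0.242,"lamp_head":0.2,"book_middle":0.014,"rod_left":.207,"rod_right":.207,"mug":.088,"tin":.05,"candle":.08,"bowl":.045,"magazines":.012}
for n in ("scene","top"):
    d=np.load(f"{n}_d0.npy")
    for t in H:
        for r in outline_of(n,t)[:2]:
            m=r["pixels"]; vv,uu=np.nonzero(m)
            if len(uu)==0: continue
            P=np.array([w(n,u,v,d[v,u]) for u,v in zip(uu,vv) if d[v,u]>0])
            print(n,t,round(r["p"],2),np.round(r["extent"]),np.round(np.median(P,0),3),np.round(np.percentile(P,98,axis=0),3),np.round(np.percentile(P,2,axis=0),3), np.round(atz(n,uu.mean(),vv.mean(),H[t]),3))
p=cv2.imread("pics/top0.png");cv2.imwrite("pics/crop_top.png",cv2.resize(p[140:310,140:350],None,fx=3.5,fy=3.5,interpolation=cv2.INTER_CUBIC))
p=cv2.imread("pics/scene0.png");cv2.imwrite("pics/crop_scene.png",cv2.resize(p[170:330,200:420],None,fx=3.5,fy=3.5,interpolation=cv2.INTER_CUBIC))
E
```

```text
scene lamp 0.95 [296. 241.  91. 108.] [0.644 0.07  0.174] [0.721 0.143 0.237] [0.419 0.004 0.01 ] [0.521 0.025 0.02 ]
scene switch_top 0.48 [298. 249.  31.  29.] [0.559 0.084 0.054] [0.584 0.14  0.089] [0.512 0.044 0.002] [0.696 0.167 0.242]
scene switch_top 0.45 [269. 227.  11.   8.] [0.668 0.052 0.24 ] [0.678 0.063 0.245] [ 0.543 -0.029  0.095] [0.67  0.054 0.242]
scene lamp_head 0.92 [302. 216.  77.  60.] [0.474 0.093 0.201] [0.681 0.147 0.22 ] [0.401 0.052 0.165] [0.512 0.097 0.2  ]
scene lamp_head 0.36 [299. 216.  38.  29.] [0.553 0.086 0.204] [0.637 0.105 0.211] [0.475 0.067 0.192] [0.554 0.084 0.2  ]
scene book_middle 0.83 [349. 291.  77.  63.] [0.578 0.28  0.013] [0.639 0.369 0.02 ] [ 0.505  0.185 -0.   ] [0.578 0.281 0.014]Traceback (most recent call last):
  File "<stdin>", line 9, in <module>
  File "h.py", line 4, in w
    c=get_calibration(n);K=c["mtx"];T=np.linalg.inv(c["camera_from_world"])
ValueError: time passes only in moves, steps and waits
```

```bash
sed -i 's/^import cv2.*/import cv2,numpy as np\n_G=get_calibration\n_C={}\ndef get_calibration(n):\n    if n not in _C: _C[n]=_G(n)\n    return _C[n]/' h.py
python3 - <<'E'
from h import *
H={"lamp":0.02,"switch_top":0.242,"lamp_head":0.2,"book_middle":0.014,"rod_left":.207,"rod_right":.207,"mug":.088,"candle":.08,"tin":.05,"bowl":.045}
for n in ("top",):
    d=np.load(f"{n}_d0.npy")
    for t in H:
        for r in outline_of(n,t)[:2]:
            m=r["pixels"]; vv,uu=np.nonzero(m)
            if len(uu)==0: continue
            P=np.array([w(n,u,v,d[v,u]) for u,v in zip(uu,vv) if d[v,u]>0])
            print(n,t,round(r["p"],2),np.round(r["extent"]),np.round(np.median(P,0),3),np.round(np.percentile(P,98,axis=0),3),np.round(np.percentile(P,2,axis=0),3), np.round(atz(n,uu.mean(),vv.mean(),H[t]),3))
print(get_obs()["t"])
p=cv2.imread("pics/top0.png");cv2.imwrite("pics/crop_top.png",cv2.resize(p[140:310,140:350],None,fx=3.5,fy=3.5,interpolation=cv2.INTER_CUBIC))
p=cv2.imread("pics/scene0.png");cv2.imwrite("pics/crop_scene.png",cv2.resize(p[170:330,200:420],None,fx=3.5,fy=3.5,interpolation=cv2.INTER_CUBIC))
E
```

```text
top lamp 0.86 [242. 216.  51.  99.] [0.57  0.078 0.193] [0.699 0.141 0.239] [0.393 0.002 0.001] [0.556 0.082 0.02 ]
top lamp 0.65 [250. 170.  13.  10.] [0.664 0.051 0.24 ] [0.676 0.063 0.243] [0.652 0.039 0.234] [0.708 0.058 0.02 ]
top lamp_head 0.95 [238. 223.  31.  86.] [0.456 0.09  0.202] [0.646 0.144 0.22 ] [ 0.39   0.053 -0.001] [0.479 0.091 0.2  ]
top book_middle 0.91 [196. 280.  57.  41.] [0.328 0.258 0.013] [0.397 0.348 0.019] [ 0.26   0.163 -0.001] [0.328 0.256 0.014]
top book_middle 0.82 [190. 214.  63.  43.] [0.565 0.272 0.013] [0.634 0.366 0.019] [ 0.499  0.18  -0.001] [0.566 0.272 0.014]
top rod_left 0.75 [240. 210.  12.  55.] [0.556 0.084 0.205] [0.658 0.106 0.211] [0.476 0.061 0.006] [0.559 0.082 0.207]
top rod_right 0.47 [245. 209.  15.  61.] [0.552 0.072 0.205] [0.636 0.093 0.211] [ 0.468  0.049 -0.001] [0.547 0.069 0.207]
top mug 0.6 [242. 217.  30.  24.] [0.552 0.069 0.01 ] [0.576 0.136 0.204] [ 0.512  0.042 -0.   ] [0.545 0.075 0.088]
top candle 0.85 [220. 163.  19.  21.] [0.729 0.156 0.077] [0.762 0.187 0.083] [0.703 0.129 0.025] [0.728 0.155 0.08 ]
top tin 0.47 [245. 236.   6.   6.] [0.477 0.078 0.049] [0.488 0.088 0.051] [0.467 0.068 0.033] [0.478 0.077 0.05 ]
top bowl 0.6 [294. 171.  28.  29.] [ 0.709 -0.097  0.019] [ 0.75  -0.051  0.047] [ 0.661 -0.138  0.   ] [ 0.703 -0.094  0.045]
top bowl 0.54 [235. 222.  30.  87.] [0.45  0.088 0.203] [0.644 0.143 0.22 ] [0.39  0.053 0.019] [0.48  0.103 0.045]
0.8
```

```bash
ls pics
```

```text
crop_scene.png
crop_top.png
scene0.png
top0.png
```

View pics/crop_top.png

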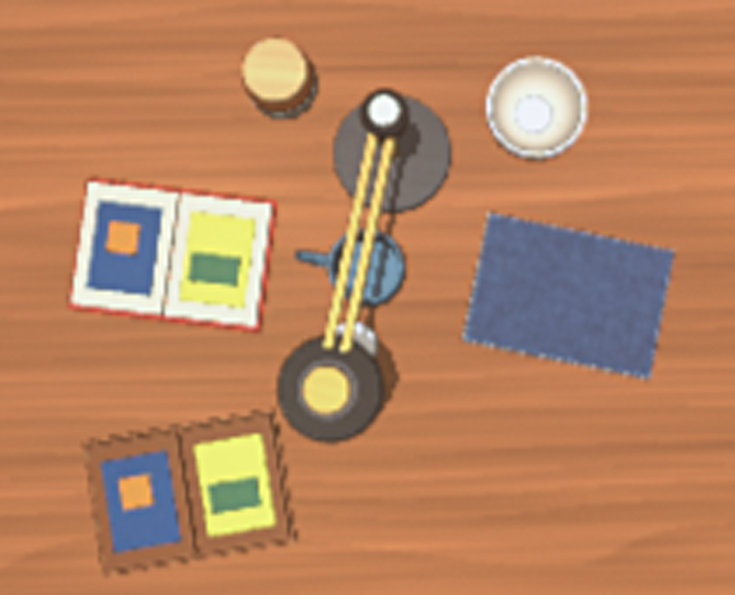

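View pics/crop_scene.png

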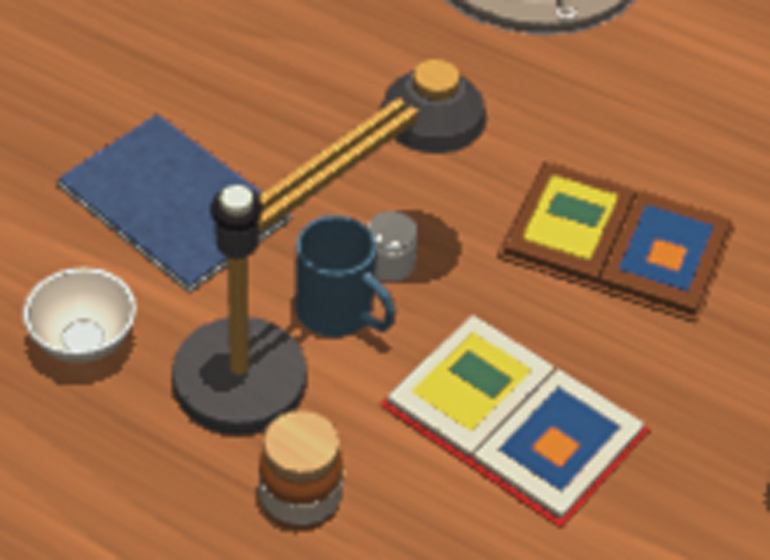

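```bash
python3 - <<'E'
from h import *
f=np.round
T=lambda u,v,z:f(atz("top",u/3.5+140,v/3.5+140,z),3)
S=lambda u,v,z:f(atz("scene",u/3.5+200,v/3.5+170,z),3)
print("fold",T(180,190,.014),T(163,315,.014),S(553,371,.014),S(476,452,.014))
print("sw",T(384,109,.242),S(237,196,.242))
print("cap",T(326,390,.219),S(437,73,.219))
print("foot",T(391,153,.022),S(239,368,.022))
P=(np.array(T(384,109,.242))+S(237,196,.242))/2;B=(np.array(T(171.5,252.5,.014))+S(514.5,411.5,.014))/2;C=(np.array(T(326,390,.219))+S(437,73,.219))/2
for n,Q in (("book",B),("cap",C)):
    v=(Q-P)[:2];print(n,Q,np.hypot(*v),np.arctan2(v[1],v[0]))
E
```

```text
fold [0.628 0.262 0.014] [0.503 0.28  0.014] [0.514 0.285 0.014] [0.627 0.269 0.014]
sw [0.663 0.049 0.242] [0.666 0.054 0.242]
cap [0.428 0.102 0.219] [0.431 0.106 0.219]
foot [0.661 0.049 0.022] [0.667 0.053 0.022]
book [0.569 0.274 0.014] 0.2421290977970224 1.97623041237606
cap [0.4295 0.104  0.219 ] 0.2407929608605701 2.921797582065761
```

The networks return both books. Top-camera pixel (196,280) is the brown one, and (190,213), scene (347,287), has the red cover and white pages, so that one is the goal. I get the post at (0.664, 0.052), the arm at 167° and the book at 113°, radius 242 mm.

Emit:
apply_moves(increments=[0,0,0,-50,0,0,0,0,-30,0,0,41,-43,0,0,0,41,-43,0,0,0,41,-43,0,0,0,41,-43,0,0,0,41,-43,0,0,0,41,-43,0,0,0,41,-43,0,0,0,41,-43,0,0,0,41,-43,0,0,0,41,-43,0,0])

```text
t: 2.3
eef_pos: [0.4787, -0.0562, 0.3148]
tool_rot: [0.004, 0.981, 0.192, 0.002]
contact_force: [0.9, 0.1, 0.0]
gripper_width: 0.001
```

```bash
cat >> h.py <<'E'
from scipy.spatial.transform import Rotation as R
P=np.array([.6645,.0515])
def rem(target,xdeg=None):
    o=get_obs();q=o["tool_rot"];M=R.from_quat([q[1],q[2],q[3],q[0]]).as_matrix()
    e=M.T@(np.array(target)-o["eef_pos"])*1000
    a=np.degrees(np.arctan2(M[1,0],M[0,0]))
    print("t",round(o["t"],2),"pos",np.round(o["eef_pos"],4),"F",np.round(o["contact_force"],2),"w",round(float(o["gripper_width"]),3),"rem mm",np.round(e,1),"xang",round(a,1),"zax",np.round(M[:,2],3),"roll",None if xdeg is None else round(a-xdeg,1),"q7",np.round(o["q"],2))
def tcp(adeg,r=.14,off=.0225,z=.183):
    a=np.radians(adeg);u=np.array([np.cos(a),np.sin(a)]);n=np.array([np.sin(a),-np.cos(a)])
    return [*(P+r*u-off*n),z]
E
python3 - <<'E'
from h import *
rem(tcp(167.4,off=.0425,z=.29),77.4)
E
```

```text
t 2.3 pos [ 0.4787 -0.0562  0.3148] F [0.93 0.14 0.05] w 0.001 rem mm [ 73.4 -74.8  24.4] xang 22.2 zax [ 0.006 -0.006 -1.   ] roll -55.2 q7 [ 0.36  0.1  -0.41  1.88  0.05  1.17 -1.25]
```

Emit:
apply_moves(increments=[0,25,-25,0,0,0,0,0,0,-10,0,0,0,0,-10,0,0,0,0,-10,0,0,0,0,-10,0,0,0,0,-10,0,0,0,0,-5,0,0,0,0,0])

```text
t: 3.3
eef_pos: [0.4939, -0.0155, 0.3161]
tool_rot: [0.005, 0.769, 0.64, 0.002]
contact_force: [0.3, 0.4, -0.4]
gripper_width: 0.003
```

```bash
python3 - <<'E'
from h import *
rem(tcp(167.4,off=.0425,z=.29),77.4)
E
```

```text
t 3.3 pos [ 0.4939 -0.0155  0.3161] F [ 0.33  0.38 -0.37] w 0.003 rem mm [59.7 13.8 26.1] xang 79.5 zax [ 0.009 -0.005 -1.   ] roll 2.1 q7 [ 0.38  0.13 -0.52  1.85  0.08  1.17 -0.35]
```

Emit:
apply_moves(increments=[0,30,10,0,2,0,30,7,0,0,0,0,0,40,0,0,0,0,0,0])

```text
t: 3.8
eef_pos: [0.5243, 0.0404, 0.2763]
tool_rot: [0.006, 0.783, 0.621, 0.003]
contact_force: [-0.1, -0.6, 0.1]
gripper_width: -0.002
```

```bash
python3 - <<'E'
from h import *
rem(tcp(167.4,off=.0425,z=.183),77.4)
p,d=read_camera("scene");cv2.imwrite("pics/s1.png",cv2.resize(p[100:330,160:420],None,fx=3,fy=2.6))
E
```

```text
t 3.8 pos [0.5243 0.0404 0.2763] F [-0.05 -0.56  0.06] w -0.002 rem mm [-0.9 -6.7 93.2] xang 76.9 zax [ 0.011 -0.005 -1.   ] roll -0.5 q7 [ 0.28  0.23 -0.55  1.83  0.14  1.11 -0.56]
```

View pics/s1.png

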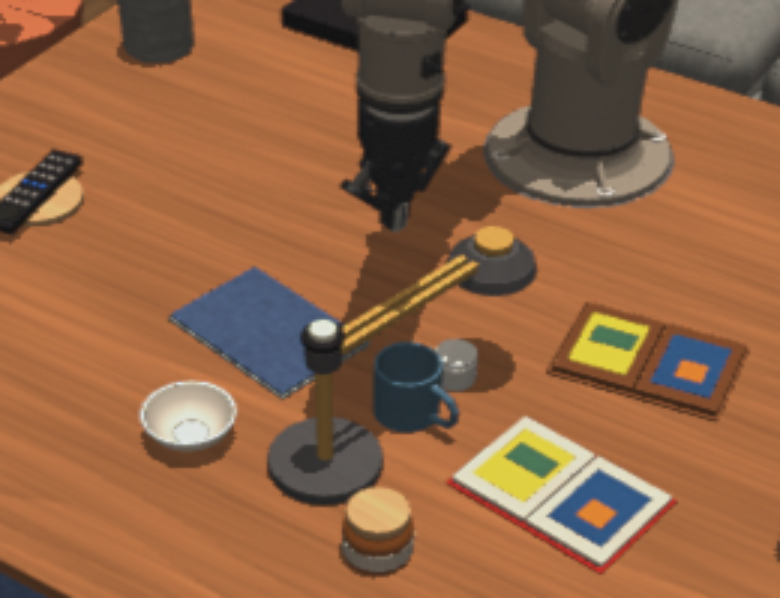

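Emit:
apply_moves(increments=[0,0,-5,45,0,0,0,0,42,0,0,0,0,0,0])

```text
t: 4.22
eef_pos: [0.5267, 0.0415, 0.1961]
tool_rot: [0.01, 0.785, 0.62, 0.009]
contact_force: [0.5, 0.2, -0.0]
gripper_width: 0.001
```

```bash
python3 - <<'E'
from h import *
rem(tcp(167.4,off=.0225,z=.187),77.4)
E
```

```text
t 4.22 pos [0.5267 0.0415 0.1961] F [ 0.45  0.23 -0.01] w 0.001 rem mm [17.2 -8.2  8.9] xang 76.6 zax [ 0.026 -0.004 -1.   ] roll -0.8 q7 [ 0.25  0.31 -0.54  1.93  0.21  0.93 -0.63]
```

Emit:
apply_moves(increments=[0,0,-7,8,0,0,9,-2,3,0,0,9,0,0,0,0,8,0,0,3,0,8,0,0,3])

```text
t: 4.85
eef_pos: [0.5299, 0.0789, 0.1913]
tool_rot: [0.012, 0.818, 0.575, 0.013]
contact_force: [-1.6, -0.5, -0.1]
gripper_width: 0.004
```

```bash
cat >> h.py <<'E'
def pol():
    o=get_obs();q=o["tool_rot"];v=o["eef_pos"][:2]-P
    r=np.hypot(*v);b=np.degrees(np.arctan2(v[1],v[0]))
    print("r",round(r,4),"implied arm deg",round(b-np.degrees(np.arcsin(.0225/r)),1))
E
python3 - <<'E'
from h import *
rem(tcp(163,off=.0225,z=.187),73);pol()
E
```

```text
t 4.85 pos [0.5299 0.0789 0.1913] F [-1.61 -0.51 -0.11] w 0.004 rem mm [-9.5 -3.   4.1] xang 70.3 zax [ 0.035 -0.005 -0.999] roll -2.7 q7 [ 0.17  0.32 -0.53  1.93  0.22  0.91 -0.82]
r 0.1374 implied arm deg 159.1
```

Emit:
apply_moves(increments=[0,9,-1,3,2,0,9,-1,2,4,0,9,0,0,4,0,9,0,0,4,0,9,0,0,4])

```text
t: 5.48
eef_pos: [0.5498, 0.1245, 0.1903]
tool_rot: [0.011, 0.899, 0.437, 0.016]
contact_force: [-0.1, -0.6, -1.1]
gripper_width: 0.006
```

```bash
python3 - <<'E'
from h import *
rem(tcp(140,off=.0225,z=.187),50);pol()
p,d=read_camera("top");cv2.imwrite("pics/t1.png",cv2.resize(p[120:310,130:350],None,fx=3,fy=3))
p,d=read_camera("scene");cv2.imwrite("pics/s2.png",cv2.resize(p[100:330,160:420],None,fx=3,fy=2.6))
E
```

```text
t 5.47 pos [0.5498 0.1245 0.1903] F [-0.06 -0.63 -1.1 ] w 0.006 rem mm [-4.6 -5.4  3. ] xang 51.8 zax [ 0.038 -0.005 -0.999] roll 1.8 q7 [ 0.03  0.36 -0.47  1.87  0.22  0.93 -1.2 ]
r 0.136 implied arm deg 138.0
```

View pics/t1.png

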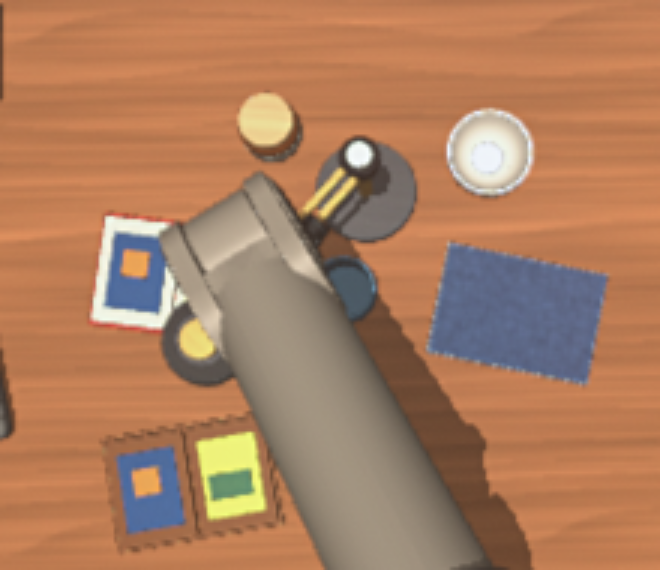

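View pics/s2.png

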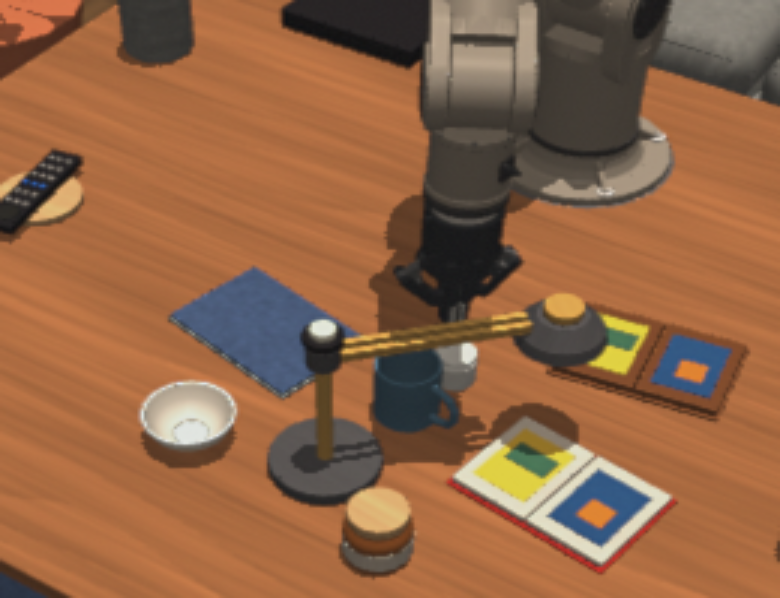

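Emit:
apply_moves(increments=[0,9,-2,2,5,0,9,-2,2,5,0,9,-1,0,4,0,9,-1,0,4,0,4,0,0,3,0,0,0,0,0])

```text
t: 6.32
eef_pos: [0.5755, 0.1582, 0.1897]
tool_rot: [0.008, 0.964, 0.266, 0.019]
contact_force: [0.9, 0.5, -0.0]
gripper_width: -0.001
```

```bash
python3 - <<'E'
from h import *
rem(tcp(113.2,off=.0225,z=.187),23);pol()
c=atz("scene",160+565/3,100+308/2.6,.219)[:2]-P;print("prev",np.hypot(*c),np.degrees(np.arctan2(c[1],c[0])))
p,d=read_camera("scene");cv2.imwrite("pics/s3.png",cv2.resize(p[170:330,200:420],None,fx=3.5,fy=3.5,interpolation=cv2.INTER_CUBIC))
E
```

```text
t 6.33 pos [0.5755 0.1582 0.1897] F [ 0.87  0.47 -0.02] w -0.001 rem mm [17.9 -4.6  3.2] xang 30.9 zax [ 0.041 -0.005 -0.999] roll 7.9 q7 [-0.08  0.4  -0.39  1.8   0.21  0.94 -1.59]
r 0.1389 implied arm deg 120.5
prev 0.23838895844794844 134.83795806955905
```

View pics/s3.png

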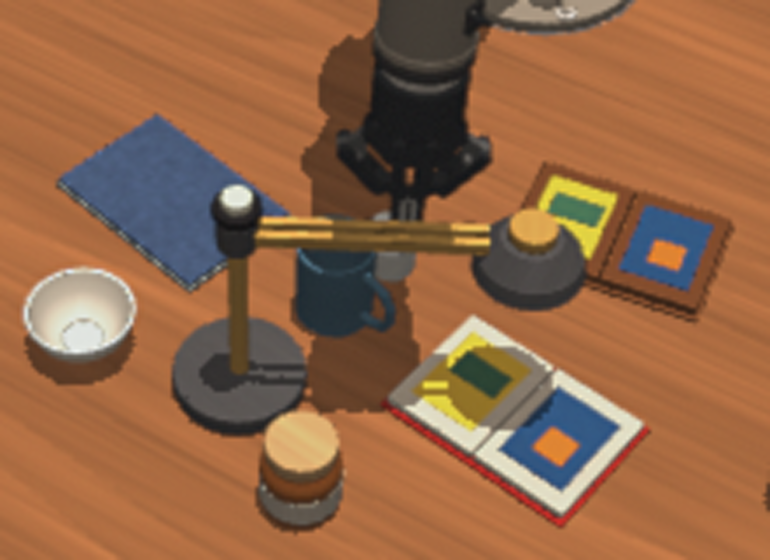

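```bash
python3 - <<'E'
from h import *
c=atz("scene",200+535/3.5,170+228/3.5,.219)[:2];v=c-P;print(c,np.hypot(*v),np.degrees(np.arctan2(v[1],v[0])))
E
```

```text
[0.54749107 0.26163042] 0.24051171353451437 119.11078925775657
```

Emit:
apply_moves(increments=[0,7,-1,1,4,0,6,-1,0,3,0,2,0,0,1,0,0,0,0,0])

```text
t: 6.88
eef_pos: [0.587, 0.1663, 0.1897]
tool_rot: [0.007, 0.98, 0.2, 0.019]
contact_force: [0.2, -0.6, -1.0]
gripper_width: 0.002
```

```bash
python3 - <<'E'
from h import *
rem(tcp(113.2,off=.0225,z=.187),23);pol()
p,d=read_camera("scene");cv2.imwrite("pics/s4.png",cv2.resize(p[170:330,200:420],None,fx=3.5,fy=3.5,interpolation=cv2.INTER_CUBIC))
p,d=read_camera("top");cv2.imwrite("pics/t4.png",cv2.resize(p[140:310,140:350],None,fx=3.5,fy=3.5,interpolation=cv2.INTER_CUBIC))
E
```

```text
t 6.88 pos [0.587  0.1663 0.1897] F [ 0.23 -0.6  -1.02] w 0.002 rem mm [ 3.4 -4.   2.7] xang 23.1 zax [ 0.04  -0.005 -0.999] roll 0.1 q7 [-0.11  0.42 -0.36  1.77  0.2   0.95 -1.72]
r 0.1385 implied arm deg 114.7
```

View pics/s4.png

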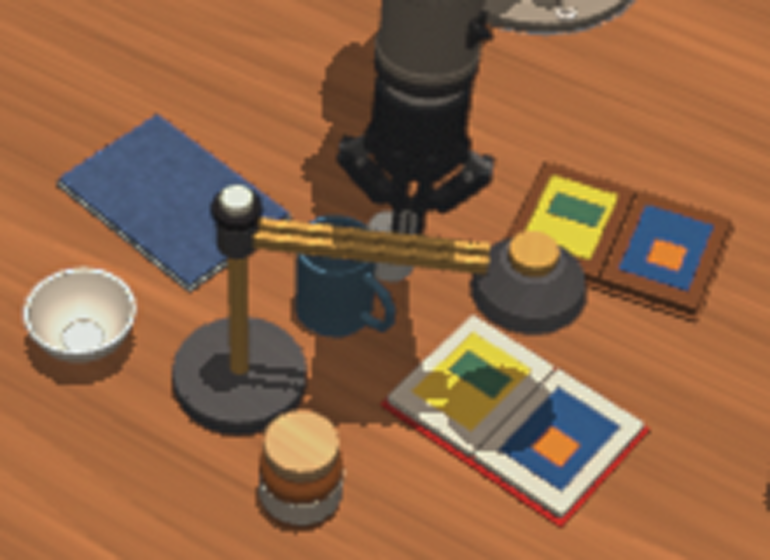

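View pics/t4.png

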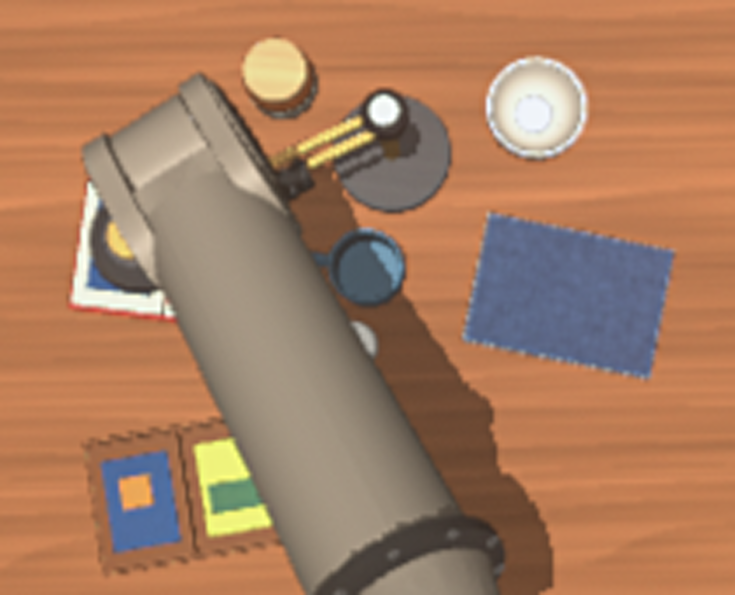

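```bash
python3 - <<'E'
from h import *
c=atz("scene",200+536/3.5,170+249/3.5,.219)[:2];v=c-[.666,.054];print(c,np.hypot(*v),np.degrees(np.arctan2(v[1],v[0])))
for p in ([.5705,.277,.219],): print((proj("scene",np.array(p))-[200,170])*3.5)
E
```

```text
[0.56717156 0.27270397] 0.23999684512458938 114.31736558630219
[538.90353148 253.84308791]
```

Emit:
apply_moves(increments=[0,3,0,0,0,0,0,0,0,0,0,-15,0,0,0,0,-15,0,0,0,0,0,0,-50,0,0,0,0,-50,0,0,0,0,-20,0,0,-30,0,0,0,0,-50,0,0,0,0,-50,0,0,0,0,-20,0,0,0])

```text
t: 8.35
eef_pos: [0.4069, 0.0917, 0.3056]
tool_rot: [0.008, 0.98, 0.2, 0.018]
contact_force: [0.3, -0.1, -0.5]
gripper_width: -0.002
```

```bash
python3 - <<'E'
from h import *
rem([.6645,.0515,.27]);pol()
p,d=read_camera("scene");cv2.imwrite("pics/s5.png",cv2.resize(p[170:330,200:420],None,fx=3.5,fy=3.5,interpolation=cv2.INTER_CUBIC))
p,d=read_camera("top");cv2.imwrite("pics/t5.png",cv2.resize(p[140:310,140:350],None,fx=3.5,fy=3.5,interpolation=cv2.INTER_CUBIC))
E
```

```text
t 8.35 pos [0.4069 0.0917 0.3056] F [ 0.31 -0.11 -0.48] w -0.002 rem mm [220.1 136.8  46. ] xang 23.0 zax [ 0.039 -0.008 -0.999] roll None q7 [ 0.02 -0.03 -0.39  2.03  0.01  1.11 -1.55]
r 0.2607 implied arm deg 166.2
```

View pics/s5.png

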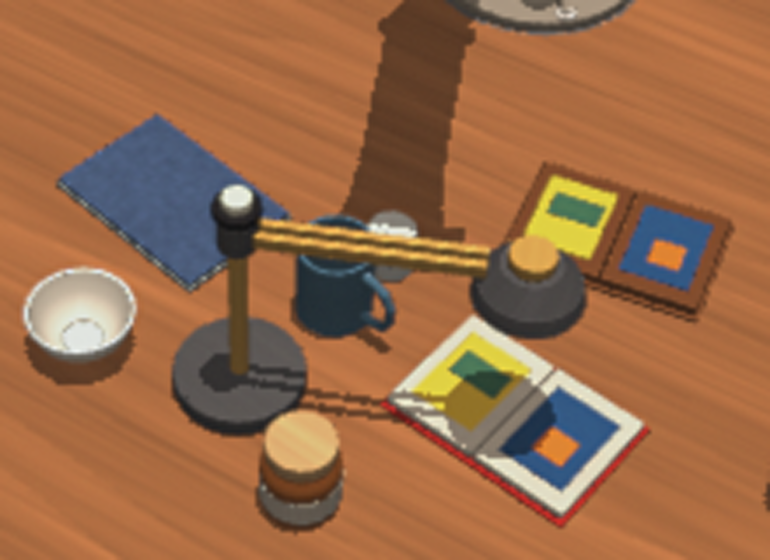

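View pics/t5.png

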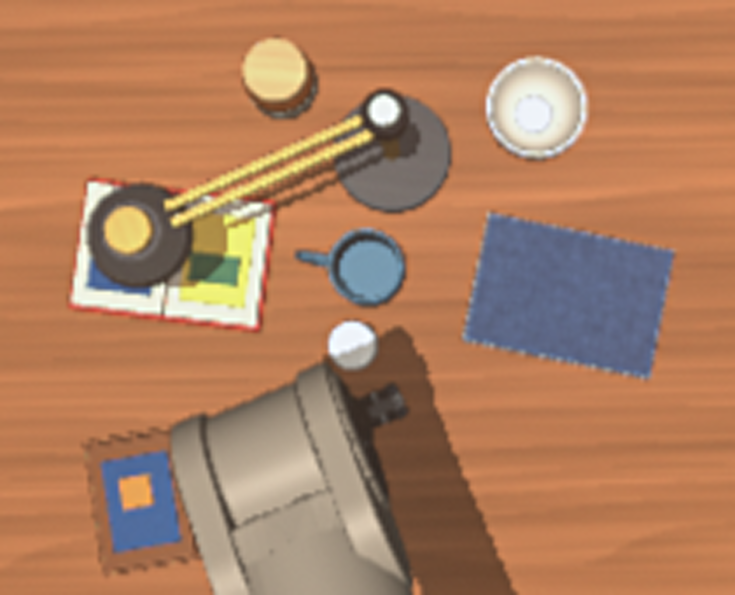

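```bash
python3 - <<'E'
from h import *
B={}
for n,cap,fold,sw,s,o in (("scene",(535.5,255),(514.5,411.5),(237,196),3.5,(200,170)),("top",(127,231),(171.5,252.5),(384,109),3.5,(140,140))):
    g=lambda c,z:atz(n,c[0]/s+o[0],c[1]/s+o[1],z)[:2]
    c,b,w_=g(cap,.219),g(fold,.014),g(sw,.242)
    a=lambda v:np.degrees(np.arctan2(v[1],v[0]))
    print(n,c,b,"err mm",(c-b)*1000,"ang",a(c-w_),a(b-w_))
E
```

```text
scene [0.5730584  0.27530437] [0.57164209 0.27685046] err mm [ 1.41630678 -1.54609155] ang 112.80496353618501 112.97192517988
top [0.56609614 0.26909154] [0.56551262 0.27089832] err mm [ 0.58352527 -1.8067847 ] ang 113.68667060266075 113.64145095217374
```

Both cameras put the shade within about 2 mm of the fold's middle, and the foot hasn't moved. Next I'll go over the switch.

Emit:
apply_moves(increments=[0,50,31,0,0,0,50,31,0,0,0,50,31,0,0,0,50,31,0,0,0,15,10,10,0,0,0,0,0,0])

```text
t: 9.2
eef_pos: [0.6663, 0.052, 0.3052]
tool_rot: [0.009, 0.98, 0.2, 0.02]
contact_force: [0.1, 0.4, 0.9]
gripper_width: 0.002
```

```bash
python3 - <<'E'
from h import *
rem([.6645,.0515,.262])
E
```

```text
t 9.2 pos [0.6663 0.052  0.3052] F [0.06 0.41 0.87] w 0.002 rem mm [-3.4 -1.4 43. ] xang 23.1 zax [ 0.043 -0.009 -0.999] roll None q7 [ 0.03  0.41 -0.3   1.5   0.14  1.21 -1.45]
```

Emit:
apply_moves(increments=[0,-2,-1,25,0,0,-1,0,18,0,0,0,0,5,0,0,0,0,0,0])

```text
t: 9.7
eef_pos: [0.6642, 0.0528, 0.2573]
tool_rot: [0.009, 0.979, 0.201, 0.021]
contact_force: [-0.4, -0.4, -0.7]
gripper_width: -0.0
```

```bash
python3 - <<'E'
from h import *
rem([.6645,.0515,.242])
p,d=read_camera("scene");cv2.imwrite("pics/s6.png",cv2.resize(p[170:290,200:350],None,fx=5,fy=5,interpolation=cv2.INTER_CUBIC))
E
```

```text
t 9.7 pos [0.6642 0.0528 0.2573] F [-0.4  -0.42 -0.7 ] w -0.0 rem mm [-0.8  0.9 15.3] xang 23.2 zax [ 0.045 -0.009 -0.999] roll None q7 [ 0.03  0.44 -0.3   1.57  0.16  1.12 -1.47]
```

View pics/s6.png

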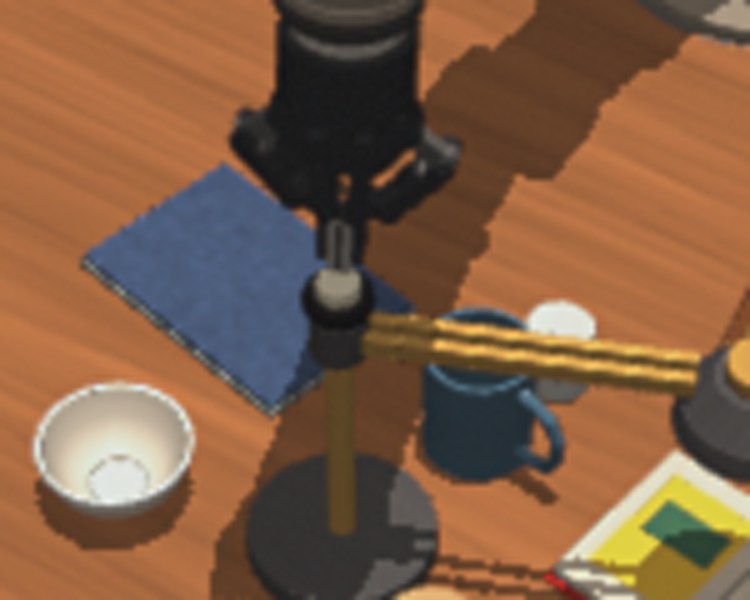

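Emit:
apply_moves(increments=[0,0,0,12,0,0,0,0,2,0])

```text
t: 10.0
eef_pos: [0.6656, 0.0529, 0.2443]
tool_rot: [0.009, 0.979, 0.2, 0.023]
contact_force: [0.0, -0.8, 0.5]
gripper_width: -0.0
```

Emit:
apply_moves(increments=[0,0,0,3,0])

```text
t: 10.12
eef_pos: [0.6661, 0.0529, 0.2416]
tool_rot: [0.009, 0.979, 0.2, 0.023]
contact_force: [0.4, 0.4, 1.0]
gripper_width: -0.002
```

Emit:
apply_moves(increments=[0,0,0,3,0])

```text
t: 10.25
eef_pos: [0.6662, 0.053, 0.2388]
tool_rot: [0.009, 0.979, 0.2, 0.023]
contact_force: [-2.1, -0.3, 3.5]
gripper_width: 0.001
```

Emit:
apply_moves(increments=[0,0,0,3,0])

```text
t: 10.38
eef_pos: [0.6662, 0.053, 0.2362]
tool_rot: [0.009, 0.979, 0.2, 0.023]
contact_force: [-3.2, -0.6, 12.7]
gripper_width: -0.001
```

Emit:
apply_moves(increments=[0,0,0,1.5,0])

```text
t: 10.5
eef_pos: [0.6663, 0.053, 0.2362]
tool_rot: [0.009, 0.979, 0.2, 0.023]
contact_force: [-5.9, -1.4, 12.0]
gripper_width: -0.002
```

Emit:
apply_moves(increments=[0,0,0,-3,0,0,0,0,-4,0,0,0,0,-8,0,0,0,0,-30,0,0,0,0,-35,0,0,-50,-31,0,0,0,-50,-31,0,0,0,-50,-31,0,0,0,-50,-31,0,0,0,-15,-10,0,0,0,0,0,0,0])

```text
t: 11.88
eef_pos: [0.4075, 0.0938, 0.3063]
tool_rot: [0.009, 0.979, 0.2, 0.026]
contact_force: [0.1, 0.4, 0.3]
gripper_width: 0.005
```

```bash
python3 - <<'E'
from h import *
rem([.6645,.0515,.27])
p,d=read_camera("scene");cv2.imwrite("pics/s7.png",cv2.resize(p[170:330,200:420],None,fx=3.5,fy=3.5,interpolation=cv2.INTER_CUBIC))
p,d=read_camera("top");cv2.imwrite("pics/t7.png",cv2.resize(p[140:310,140:350],None,fx=3.5,fy=3.5,interpolation=cv2.INTER_CUBIC))
for r in outline_of("top","switch_top")+outline_of("top","lamp"):
  m=r["pixels"];P_=np.array([w("top",u,v,d[v,u]) for v,u in zip(*np.nonzero(m)) if d[v,u]>0]);print(round(r["p"],2),r["extent"],np.round(np.percentile(P_[:,2],[50,90,99]),4))
E
```

```text
t 11.88 pos [0.4075 0.0938 0.3063] F [0.14 0.37 0.3 ] w 0.005 rem mm [217.7 138.5  50.7] xang 23.1 zax [ 0.055 -0.008 -0.998] roll None q7 [ 0.02 -0.04 -0.4   2.04  0.01  1.09 -1.55]
0.4 [247.9, 169.7, 7.6, 5.3] [0.24   0.2429 0.2451]
0.56 [215.9, 194.6, 107.0, 53.4] [0.1905 0.2182 0.2409]
```

View pics/s7.png

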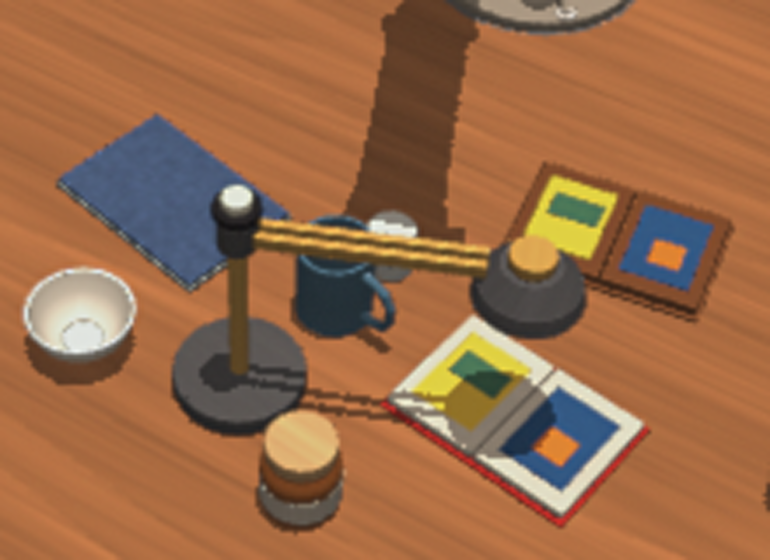

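View pics/t7.png

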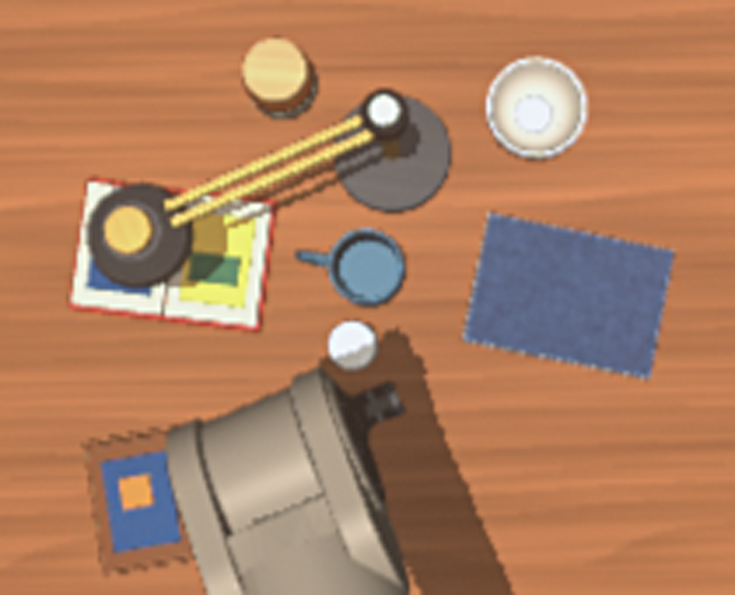

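The picture is the same as before the press: cap at top-crop (127,231), foot and button in place, nothing else moved. The press ended on a hard stop, with z staying at 0.236 at about 12 N under a further push.

```bash
python3 -c "
from station import *
print(hand_in())"
```

```text
the job is handed in; nothing more can be done
None
```

The shade is now over the middle of the red-covered book and the white switch has been pressed down and let go. I handed the job in about 12 s into the 51 s allowed.

- **Pushing the arm:** I pushed the rods sideways with the closed fingertips, from 167° to about 113° about the post. Both cameras then put the shade within about 2 mm of the fold's middle. The scene camera read the shade at 112.8° and the book at 113.0°; the top camera read 113.7° and 113.6°.
- **Pressing the switch:** With the shade in place, I pressed straight down onto a hard stop about 6 mm down, at about 12 N (it needs about 5 N). I then lifted off and moved clear. The pressed depth was judged from the stop and the force, since the switch itself gives no reading.
- **Final check:** In the last pictures the foot, shade and nearby objects look unmoved by eye, and the button is back out at about 0.24 m.
- **Disagreements:**
  - The network scored the brown look-alike book higher than the real one in the top view, so I chose by the red cover and white pages.
  - The two cameras differ from each other by about 6 mm in absolute position, so I compared shade and book within each camera.
  - The side force reached about 6 N during the press, without visibly moving the foot.

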